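Lock the water filter's service cover with the slot key

ROBOT

A 6-joint arm with a two-finger parallel gripper is mounted at the origin on a cart in front of the work surface, level with it; the furniture and walls round the work are solid. World frame = base frame: x ahead of the robot, y to its left, z up, the work surface at z = 0. Lengths are in m, angles in rad, forces in N, time in s.
With the tool pointing down it reaches from about 0.25 to 0.8 m from the base axis. Payload 8.5 kg.
Tool frame: the origin (TCP) lies midway between the tips of the shut fingers; the grasp point (between the pads) lies 19 mm behind it; z points along the fingers, y is the line along which they close (so a half turn about z gives the same grasp; the last joint's range is limited). The gripper opens to 85 mm and grips with 20 to 120 N. Pads are 22 mm wide; open, the fingers measure 114 mm over their backs; the gripper's body (76 mm by 85 mm) begins 54 mm behind the grasp point. The pads swing forward as they close: fully open they stand 13 mm farther back than shut.
Start: joints at [1.193, 0.238, -0.013, 1.319, 0, 1.571], TCP at [0.194, 0.488, 0.231] pointing down, gripper open.
Joint ranges: [-2.66, 2.66], [-1.03, 1.9], [-1.14, 1.46], [-1.82, 2.27], [-1.45, 1.34], [-3.14, 3.14]. Speed limits (rad/s): [2.22, 2.22, 2.79, 3.14, 3.14, 3.14].

INTERFACE

Orientations are given as [roll, pitch, yaw] about the fixed x, y, z axes, in that order (R = Rz(yaw) Ry(pitch) Rx(roll)).
In Python, from bench import observe, camera, job_done gives the robot as it stands.
- The arm moves only by the tool apply_moves, never from a script. Its argument "targets" is a list of rows, each an object of numbers: "dx", "dy", "dz": the shift along the tool's x, y, z in m; "wx", "wy", "wz": the turn, a rotation vector about the tool's x, y, z in degrees; "fingers": the finger opening in m, from 0 to 0.0854. A call has 1 to 20 rows; each row is the pose to reach, as a shift and turn from the pose commanded when the call began, along the tool's axes at that moment; what a row does not reach only later rows make up. A row lasts 1/8 s, in which the tool goes at most 62.5 mm and 10.7 degrees, less where a joint would pass 70% of its speed; a pose out of reach is approached as far as the arm can. A call with a gripper value outside its range is refused whole. The fingers move at their own pace and stop on an object; the grip force is fixed at half the most. Time passes only in rows, so rows that repeat a pose let the fingers close. It gives the time, the measured TCP pose, the force, the opening and the grip force at its end, in the units of the state.
- observe(): the state, without advancing time (a new reading comes with each control period).
- camera(name): name is "side" or "top" or "wrist"; returns a dict with "img" (384x512x3 uint8, red, green, blue), "z_map" (384x512 float32, m along the optical axis (not along the pixel's ray), 0 where there is no reading), "fx", "fy", "cx", "cy" (pixels), "world_to_cam" (4x4, takes a point from world to camera coordinates). Camera axes: x right, y down, z forward; pixel columns grow to the right and rows downward; lengths in m; the calibration is good to about 2 mm. A picture is of the moment at which its call begins.
- job_done(): hands the job in; it is judged then, once.
The state is a dict: "t": time; "qpos": joint angles; "joint_velocities": joint speeds; "tau": joint torques, N m; "tool_pos": TCP position; "ee_rot": TCP orientation; "contact_force": force on the tool from outside, world axes, zero at the start; "moment": the same for the moment, N m; "grip_width": finger opening in m; "grasp_force": force on a finger pad.
Only numpy, scipy, OpenCV 4.12 (cv2) and the standard library are available. Lean on these libraries where they do the work, as an engineer would, in place of code of your own. Each camera call takes 0.05 s, during which the arm holds its last target. There are 200 camera calls.

TASK

The cover of the counter-top water filter is shut, but its two big slotted screws are loose: take the red-handled slot key out of its wooden stand and turn both screws clockwise with it until they are fully home, each slot pointing at the two orange marks beside it. Then put the key back in its stand, seated upright as it was. Touch the filter only with the key, and leave the other things where they are.

Things in the scene. Friction and masses are not known exactly. Their poses are not given: they have to be found in the camera images.
- filter_unit: Low white water filter, fixed to the worktop, 130 mm deep (own x) by 190 mm wide (own y). Its top is a grey service cover 60 mm above the worktop. Origin: centre of its underside; x to its back (two hose stubs reach 27 mm beyond it), z up. Screw heads stand on the cover at y = +55 mm (screw_l) and -55 mm (screw_r), each with an orange mark on its +y and on its -y side
- screw_l_slot (a point): Centre of the top of the left (+y) screw head, 71 mm above the worktop, on its turning axis. Steel disc, 36 mm diameter, with one straight slot right across, open at both ends, 7 mm wide, 8 mm deep (black floor 63 mm above the worktop), upper edges chamfered 1 mm. The point turns with the head: x along the slot, z up
- screw_r_slot (a point): The same for the right (-y) screw head
- screw_l (a joint): Turn of the left screw in rad, growing clockwise seen from above. 0: slot along the filter's x (front to back); 1.571: fully home against a stop, slot along the filter's y, pointing at its orange marks. Starts at 0.1 to 0.65. The head neither rises nor sinks, resists with about 0.06 N m and stays where it is left
- screw_r (a joint): The same for the right screw
- slot_key: Loose key, about 0.12 kg, 105 mm tall, upright in its stand. Origin: centre of the blade's lower edge, z up. Blade 24 mm wide (x), 4 mm thick (y), lowest 4 mm 22 x 2.4, to z = 16; shank 24 mm diameter to z = 44; black flange disc 40 mm diameter to z = 50; flat red handle to z = 105, 44 mm wide (x), 16 mm thick (y), in line with the blade. Blade fits a slot either way round, 0.13 rad play each way
- key_stand: Fixed wooden block, 70 x 70 x 50 mm, with an upright round hole of 31 mm diameter through its middle, mouth chamfered 3 mm. Origin: centre of its underside. Seated, the key hangs by its flange on the block's top: key origin 6 mm above the worktop, within 3.5 mm of the hole's axis, any yaw. Grip the key's handle across its 16 mm, about 86 mm above the key's origin
- salt_shaker: Glass salt shaker, 44 mm diameter, 90 mm tall, origin at the centre of its underside; bystander
- tea_mug: White mug, 83 x 117 x 94 mm, origin at the centre of its underside; bystander
- cork_jar: White jar with a wooden lid, 47 mm diameter, 78 mm tall, origin at the centre of its underside; bystander
- loose_spoon: Steel teaspoon lying flat, 139 x 30 x 10 mm, origin at the centre of its underside; bystander

How it is judged:
On the way, in this order (a step that is already met when the one before it is completed fails the run):
1. the key is lifted out of its stand (its blade more than 50 mm above the worktop) (height (world z) of slot_key above 0.05 m), for 0.1 s.
2. both screws are fully home (within 0.2 rad of the stop) (value of joint each of screw_l, screw_r above 1.37 rad), for 0.2 s.
At the end, for the whole second after the job is handed in: Both screws stand within 0.2 rad (11 degrees) of their stop, and the key is at rest in its stand, seated on its flange (origin less than 10 mm above the worktop and within 8 mm of the hole's axis) and upright within 0.1 rad (all of step 2 and horizontal distance between slot_key and key_stand below 0.008 m and height (world z) of slot_key below 0.01 m and angle between slot_key's own z axis and vertical below 0.1 rad and linear speed of slot_key below 0.02 m/s); the robot touches nothing.
It fails at once if the gripper or arm touches the filter or its screws (more than 2 N) (contact force between any of the fingers, the arm and filter_unit above 2 N).
It fails at once if the salt shaker is moved more than 30 mm (distance of salt_shaker from where it was at the start of the episode above 0.03 m).
It fails at once if the mug is moved more than 30 mm (distance of tea_mug from where it was at the start of the episode above 0.03 m).
It fails at once if the wooden-lidded jar is moved more than 30 mm (distance of cork_jar from where it was at the start of the episode above 0.03 m).
It fails at once if the teaspoon is moved more than 30 mm (distance of loose_spoon from where it was at the start of the episode above 0.03 m).
It also fails if it takes over 61 s, if anything falls off the work surface, if the arm or the gripper's body presses on something with over 40 N, if the wrist force passes 120 N, or if a joint passes its speed limit or range.

## Working session

There is one attempt and no reset: what is moved stays moved. The work goes in short steps, Python scripts to look and compute and a tool call to move; the robot and the scene stay as the last step left them, time stands still between calls to the robot, and variables do not carry over. Pictures are saved under pics/ and viewed, at most 13 in all, crops included, and the job is handed in when it is done.

Besides the shell and the picture viewer there is one more tool, called as name([rows], argument=value, ...), one row to a line, values as JSON. apply_moves: Moves the arm, as the interface text tells. Its arguments: {"type":"object","properties":{"targets":{"type":"array"}},"required":["targets"]}

```bash
mkdir -p pics
cat > h.py <<'E'
import numpy as np, cv2
from bench import observe, camera, job_done
def pts(c):
    "world point per pixel from depth"
    z=c["z_map"]; v,u=np.mgrid[:z.shape[0],:z.shape[1]]
    p=np.stack([(u-c["cx"])/c["fx"]*z,(v-c["cy"])/c["fy"]*z,z,np.ones_like(z)],-1)
    return (p@np.linalg.inv(c["world_to_cam"]).T)[...,:3]
def plane(c,u,v,h):
    "ray of pixel(s) cut with z=h"
    T=np.linalg.inv(c["world_to_cam"]); u=np.asarray(u,float);v=np.asarray(v,float)
    d=np.stack([(u-c["cx"])/c["fx"],(v-c["cy"])/c["fy"],np.ones_like(u)],-1)@T[:3,:3].T
    o=T[:3,3]; return o+d*((h-o[2])/d[...,2])[...,None]
def save(c,n): cv2.imwrite(f"pics/{n}.png",cv2.cvtColor(c["img"],cv2.COLOR_RGB2BGR))
E
python3 - <<'E'
from h import *
import numpy as np
c=[camera(n) for n in("top","side","wrist")]
for k,n in zip(c,("top","side","wrist")): save(k,n); print(n,np.linalg.inv(k["world_to_cam"])[:3].round(3).tolist(),k["fx"])
im=np.hstack([cv2.resize(cv2.imread(f"pics/{n}.png"),(400,300)) for n in("side","wrist")])
cv2.imwrite("pics/sw.png",im)
print(observe())
E
```

```text
top [[0.064, -0.977, 0.204, 0.306], [-0.998, -0.064, 0.007, 0.07], [0.006, -0.204, -0.979, 1.314]] 500.0702374968868
side [[1.0, 0.009, -0.005, 0.57], [0.009, -0.483, 0.875, -1.141], [0.006, -0.875, -0.483, 0.761]] 463.07658426594514
wrist [[0.369, 0.893, 0.258, 0.129], [0.929, -0.354, -0.103, 0.513], [-0.0, 0.278, -0.961, 0.372]] 288.30173077689903
{'t': 0.15, 'qpos': array([ 1.19298815e+00,  2.38668943e-01, -1.40393414e-02,  1.31920489e+00,
       -7.60653760e-06,  1.57079675e+00]), 'joint_velocities': array([ 9.93406264e-04, -9.96349981e-04,  1.21114444e-03, -9.26404924e-05,
       -3.93961104e-04,  2.86672236e-04]), 'tau': array([ 1.53411188e-04, -5.39077055e+01,  3.46598947e+01,  1.44373899e-02,
        5.96733935e-05, -7.50624906e-06]), 'tool_pos': array([0.1935519 , 0.48768541, 0.23081997]), 'ee_rot': array([-3.14047580e+00,  7.60700161e-06,  2.76378407e+00]), 'contact_force': array([-0.15674247,  0.65016153,  0.48899566]), 'moment': array([ 0.02030957, -0.00425848, -0.01779044]), 'grasp_force': 0.0, 'grip_width': 0.08585863428055054}
```

View pics/top.png

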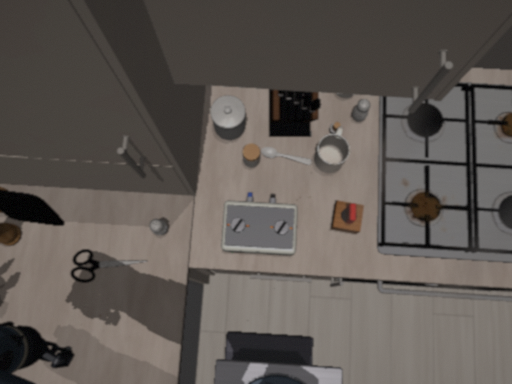

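View pics/sw.png

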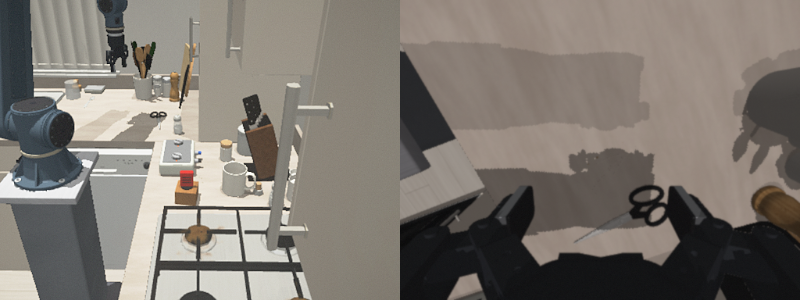

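The top view shows the filter at (260,228), with screws at (238,225) and (282,228). The stand with the red key is at (347,217). The spoon, jar and mug lie further back. In the side view the key stands at about (186,178) of the half-size picture.

Run:
```python
from h import *
c=camera("top"); s=camera("side")
for k,n in((c,"top"),(s,"side")):
    hsv=cv2.cvtColor(k["img"],cv2.COLOR_RGB2HSV); P=pts(k)
    m=((hsv[...,0]<6)|(hsv[...,0]>172))&(hsv[...,1]>150)&(hsv[...,2]>60)
    nn,l,st,ce=cv2.connectedComponentsWithStats(m.astype(np.uint8))
    for i in range(1,nn):
        if st[i,4]>25:
            q=P[l==i]; print(n,"red",ce[i].round(1),st[i,4],np.median(q,0).round(3),np.percentile(q[:,2],[5,95]).round(3), plane(k,*ce[i],0.1).round(3))
P=pts(c)
for nm,(u,v) in dict(slL=(238,225),slR=(282,228),stand=(338,226),cover=(260,228),mug=(331,153),jar=(251,154),pot=(228,115),cab=(100,100),cab2=(180,100),cab3=(300,40)).items():
    print(nm,P[v,u].round(3))
for (u,v) in [(226,204),(296,206),(294,253),(223,249)]: print("corner",P[v,u].round(3),plane(c,u,v,.06).round(3))
cv2.imwrite("pics/c1.png",cv2.resize(cv2.cvtColor(c["img"][190:265,212:376],cv2.COLOR_RGB2BGR),None,fx=4.8,fy=4.8,interpolation=cv2.INTER_CUBIC))
```

```text
top red [352.5 211.8] 95 [ 0.529 -0.157  0.111] [0.106 0.114] [ 0.531 -0.158  0.1  ]
side red [238.3 225.6] 172 [ 0.529 -0.162  0.1  ] [0.059 0.11 ] [ 0.53  -0.172  0.1  ]
slL [0.485 0.122 0.066]
slR [0.485 0.011 0.063]
stand [ 0.501 -0.131  0.051]
cover [0.482 0.067 0.062]
mug [ 0.705 -0.112  0.013]
jar [0.669 0.102 0.077]
pot [0.756 0.166 0.118]
cab [0.566 0.305 0.649]
cab2 [0.687 0.244 0.368]
cab3 [0.677 0.028 0.65 ]
corner [0.539 0.158 0.055] [0.538 0.157 0.06 ]
corner [ 0.545 -0.022  0.056] [ 0.544 -0.021  0.06 ]
corner [ 0.425 -0.023  0.051] [ 0.425 -0.022  0.06 ]
corner [0.424 0.156 0.052] [0.423 0.156 0.06 ]
```

View pics/c1.png

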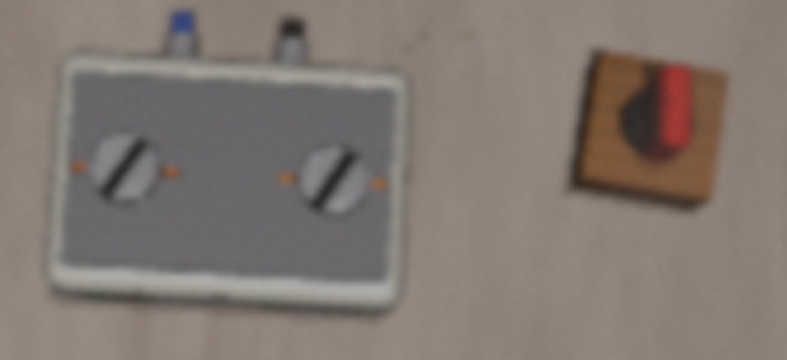

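Key at about (0.53,-0.16), filter centre at about (0.483,0.067). Both slots are about 0.5 rad clockwise of filter x. Next I'll bring the wrist camera over them at yaw ≈ 0, moving along a chord inside the arc.

apply_moves([
  {"dx": -0.428,"dy": -0.355,"dz": -0.02,"wz": 10},
  {"dx": -0.428,"dy": -0.355,"dz": -0.02,"wz": 20},
  {"dx": -0.428,"dy": -0.355,"dz": -0.02,"wz": 30},
  {"dx": -0.428,"dy": -0.355,"dz": -0.02,"wz": 40},
  {"dx": -0.428,"dy": -0.355,"dz": -0.02,"wz": 50},
  {"dx": -0.428,"dy": -0.355,"dz": -0.02,"wz": 60},
  {"dx": -0.428,"dy": -0.355,"dz": -0.02,"wz": 70},
  {"dx": -0.428,"dy": -0.355,"dz": -0.02,"wz": 80},
  {"dx": -0.428,"dy": -0.355,"dz": -0.02,"wz": 90},
  {"dx": -0.428,"dy": -0.355,"dz": -0.02,"wz": 100},
  {"dx": -0.428,"dy": -0.355,"dz": -0.02,"wz": 110},
  {"dx": -0.428,"dy": -0.355,"dz": -0.02,"wz": 120},
  {"dx": -0.428,"dy": -0.355,"dz": -0.02,"wz": 130},
  {"dx": -0.428,"dy": -0.355,"dz": -0.02,"wz": 140},
  {"dx": -0.428,"dy": -0.355,"dz": -0.02,"wz": 150},
  {"dx": -0.428,"dy": -0.355,"dz": -0.02,"wz": 158},
  {"dx": -0.428,"dy": -0.355,"dz": -0.02,"wz": 158},
  {"dx": -0.428,"dy": -0.355,"dz": -0.02,"wz": 158},
])

```text
invalid input
```

Run:
```python
from h import *
c=camera("wrist"); save(c,"w1"); np.save("w1.npy",c,allow_pickle=True); o=observe(); print(o["tool_pos"],o["ee_rot"],o["qpos"],o["t"])
print(np.linalg.inv(c["world_to_cam"])[:3].round(3).tolist())
```

```text
[0.19359927 0.48782447 0.23105792] [-3.14101477e+00  1.16510345e-05  2.76377750e+00] [ 1.19300436e+00  2.38429813e-01 -1.37505973e-02  1.31919380e+00
 -1.16376346e-05  1.57081952e+00] 0.3
[[0.369, 0.893, 0.259, 0.129], [0.929, -0.354, -0.102, 0.513], [0.001, 0.278, -0.961, 0.372]]
```

View pics/w1.png

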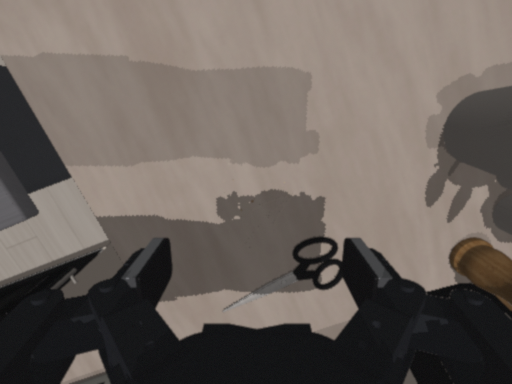

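The move was refused, so this picture still shows the start place (scissors at (310,265)). The rows probably need every key.

apply_moves([
  {"dx": -0.06,"dy": -0.05,"dz": -0.02,"wx": 0,"wy": 0,"wz": 10,"fingers": 0.085},
  {"dx": -0.12,"dy": -0.1,"dz": -0.02,"wx": 0,"wy": 0,"wz": 20,"fingers": 0.085},
  {"dx": -0.18,"dy": -0.15,"dz": -0.02,"wx": 0,"wy": 0,"wz": 30,"fingers": 0.085},
  {"dx": -0.22,"dy": -0.19,"dz": -0.02,"wx": 0,"wy": 0,"wz": 40,"fingers": 0.085},
  {"dx": -0.26,"dy": -0.22,"dz": -0.02,"wx": 0,"wy": 0,"wz": 50,"fingers": 0.085},
  {"dx": -0.3,"dy": -0.25,"dz": -0.02,"wx": 0,"wy": 0,"wz": 60,"fingers": 0.085},
  {"dx": -0.34,"dy": -0.28,"dz": -0.02,"wx": 0,"wy": 0,"wz": 70,"fingers": 0.085},
  {"dx": -0.38,"dy": -0.31,"dz": -0.02,"wx": 0,"wy": 0,"wz": 80,"fingers": 0.085},
  {"dx": -0.41,"dy": -0.34,"dz": -0.02,"wx": 0,"wy": 0,"wz": 90,"fingers": 0.085},
  {"dx": -0.428,"dy": -0.355,"dz": -0.02,"wx": 0,"wy": 0,"wz": 100,"fingers": 0.085},
  {"dx": -0.428,"dy": -0.355,"dz": -0.02,"wx": 0,"wy": 0,"wz": 110,"fingers": 0.085},
  {"dx": -0.428,"dy": -0.355,"dz": -0.02,"wx": 0,"wy": 0,"wz": 120,"fingers": 0.085},
  {"dx": -0.428,"dy": -0.355,"dz": -0.02,"wx": 0,"wy": 0,"wz": 130,"fingers": 0.085},
  {"dx": -0.428,"dy": -0.355,"dz": -0.02,"wx": 0,"wy": 0,"wz": 140,"fingers": 0.085},
  {"dx": -0.428,"dy": -0.355,"dz": -0.02,"wx": 0,"wy": 0,"wz": 150,"fingers": 0.085},
  {"dx": -0.428,"dy": -0.355,"dz": -0.02,"wx": 0,"wy": 0,"wz": 158,"fingers": 0.085},
  {"dx": -0.428,"dy": -0.355,"dz": -0.02,"wx": 0,"wy": 0,"wz": 158,"fingers": 0.085},
  {"dx": -0.428,"dy": -0.355,"dz": -0.02,"wx": 0,"wy": 0,"wz": 158,"fingers": 0.085},
])

```text
t: 2.55
tool_pos: [0.4605, 0.0001, 0.2513]
ee_rot: [3.141, 0.0, 0.006]
contact_force: [-0.0, 0.1, -0.7]
grip_width: 0.0851
grasp_force: 0.0
```

Run:
```python
from h import *
c=camera("wrist"); save(c,"w2"); np.save("w2.npy",c,allow_pickle=True); o=observe(); print(o["tool_pos"],o["ee_rot"],o["qpos"],o["t"])
print(np.linalg.inv(c["world_to_cam"])[:3].round(3).tolist())
```

```text
[4.60486654e-01 8.88230255e-05 2.51321886e-01] [3.14149939e+00 4.81024204e-05 6.36537838e-03] [ 2.55218306e-04  1.21033776e-01 -1.10007538e-01  1.33980254e+00
 -9.35514986e-05  3.13548249e+00] 2.6
[[0.007, -0.961, -0.277, 0.532], [-1.0, -0.006, -0.001, 0.0], [-0.001, 0.277, -0.961, 0.392]]
```

View pics/w2.png

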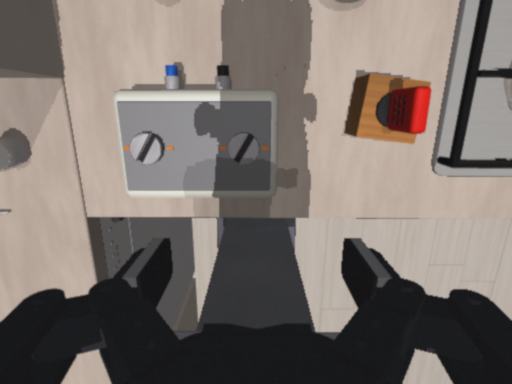

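The view shows the filter with its screws at (147,148) and (243,149), and orange marks at (126,148), (170,148), (222,148) and (266,149). The stand is at (390,108) and the red handle's top at about (422,110). The last joint is at its end, so I'll grasp on the half-turned branch (yaw ≈ π). I'll measure first.

```bash
cat > meas.py <<'E'
from h import *
def comps(m,amin):
    n,l,st,ce=cv2.connectedComponentsWithStats(m.astype(np.uint8))
    return [(l==i,ce[i],st[i,4]) for i in range(1,n) if st[i,4]>=amin]
def axis(p):
    "centre and direction angle of a ground-plane outline (min-area box)"
    (c,s,a)=cv2.minAreaRect((p[:,:2]*1e4).astype(np.float32)); b=cv2.boxPoints((c,s,a))/1e4
    e=[b[1]-b[0],b[2]-b[1]]; L=[np.hypot(*x) for x in e]; k=int(L[1]>L[0])
    return np.array(c)/1e4, sorted(np.round(L,4)), np.arctan(e[k][1]/e[k][0])
def run(c,box_screw,box_stand):
    img=c["img"]; hsv=cv2.cvtColor(img,cv2.COLOR_RGB2HSV).astype(int); H,S,V=hsv[...,0],hsv[...,1],hsv[...,2]; P=pts(c)
    red=((H<5)|(H>172))&(S>170)&(V>50)
    for m,ce,a in comps(red,150):
        v,u=np.nonzero(m); q=P[m]; top=q[:,2]>np.percentile(q[:,2],95)-.006
        print("red",ce.round(1),a,"ztop",np.percentile(q[:,2],95).round(4)); 
        vv,uu=v[top],u[top]; print("  top face at .111:",*axis(plane(c,uu,vv,.111)), "depth:",*axis(q[top]))
    O=(H>=6)&(H<=14)&(S>150)&(V>100)
    x0,y0,x1,y1=box_screw; w=np.zeros_like(O); w[y0:y1,x0:x1]=1
    for m,ce,a in comps(O&w,6): print("orange",ce.round(1),a,plane(c,*ce,.061).round(4))
    D=(V<45)&w&(S<120)
    for m,ce,a in comps(D,25):
        v,u=np.nonzero(m); print("dark",ce.round(1),a,*axis(plane(c,u,v,.066)))
    x0,y0,x1,y1=box_stand; w=np.zeros_like(O); w[y0:y1,x0:x1]=1
    m=w&(abs(P[...,2]-.05)<.006); v,u=np.nonzero(m); q=P[m]
    print("stand top z",np.median(q[:,2]).round(4),*axis(q),"ray:",*axis(plane(c,u,v,.05)))
    x0,y0,x1,y1=box_screw; w=np.zeros_like(O); w[y0:y1,x0:x1]=1
    g=w&(P[...,2]>.067)
    for m,ce,a in comps(g,150):
        v,u=np.nonzero(m);h=cv2.convexHull(np.stack([u,v],1).astype(np.int32))[:,0]
        print("screw top z",np.median(P[m][:,2]).round(4),"depth c",P[m].mean(0).round(4),"hull",*axis(plane(c,h[:,0],h[:,1],.071))[:2])
E
python3 - <<'E'
from meas import *
run(np.load("w2.npy",allow_pickle=True).item(),(121,98,272,190),(345,65,440,150))
E
```

```text
red [410.2 109.3] 1437 ztop 0.1101
  top face at .111: [ 0.53093071 -0.14952559] [np.float32(0.0213), np.float32(0.0407)] 0.0065688565 depth: [ 0.52936562 -0.08090781] [np.float32(0.0415), np.float32(0.1617)] -1.5480248
orange [126.5 147.5] 8 [0.4871 0.1492 0.061 ]
orange [169.5 147.5] 12 [0.4874 0.0998 0.061 ]
orange [222.1 147.3] 14 [0.4881 0.0395 0.061 ]
orange [264.9 147.2] 12 [ 0.4884 -0.0096  0.061 ]
dark [243.4 148. ] 146 [0.48818379 0.01485101] [np.float32(0.0056), np.float32(0.0336)] -0.51407343
stand top z 0.0485 [ 0.5308    -0.1557595] [np.float32(0.07), np.float32(0.0713)] 1.4508662 ray: [ 0.53094995 -0.15398035] [np.float32(0.0697), np.float32(0.0716)] 1.451128
screw top z 0.0695 depth c [0.4923 0.1321 0.0705] hull [0.49279839 0.13269891] [np.float32(0.0145), np.float32(0.0342)]
screw top z 0.0694 depth c [0.4935 0.0227 0.0746] hull [0.49361782 0.02385923] [np.float32(0.0142), np.float32(0.0335)]
screw top z 0.0695 depth c [0.4825 0.1161 0.0695] hull [0.48208618 0.11458021] [np.float32(0.014), np.float32(0.0339)]
screw top z 0.0694 depth c [0.4835 0.0066 0.0715] hull [0.48291299 0.00563408] [np.float32(0.0142), np.float32(0.0341)]
```

apply_moves([
  {"dx": 0,"dy": 0.01,"dz": 0,"wx": 0,"wy": 0,"wz": -10,"fingers": 0.085},
  {"dx": 0,"dy": 0.02,"dz": 0,"wx": 0,"wy": 0,"wz": -20,"fingers": 0.085},
  {"dx": 0,"dy": 0.03,"dz": 0,"wx": 0,"wy": 0,"wz": -30,"fingers": 0.085},
  {"dx": 0,"dy": 0.04,"dz": 0,"wx": 0,"wy": 0,"wz": -40,"fingers": 0.085},
  {"dx": 0,"dy": 0.05,"dz": 0,"wx": 0,"wy": 0,"wz": -50,"fingers": 0.085},
  {"dx": 0,"dy": 0.05,"dz": 0,"wx": 0,"wy": 0,"wz": -60,"fingers": 0.085},
  {"dx": 0,"dy": 0.05,"dz": 0,"wx": 0,"wy": 0,"wz": -70,"fingers": 0.085},
  {"dx": 0,"dy": 0.05,"dz": 0,"wx": 0,"wy": 0,"wz": -80,"fingers": 0.085},
  {"dx": 0,"dy": 0.05,"dz": 0,"wx": 0,"wy": 0,"wz": -90,"fingers": 0.085},
  {"dx": 0,"dy": 0.05,"dz": 0,"wx": 0,"wy": 0,"wz": -100,"fingers": 0.085},
  {"dx": 0,"dy": 0.05,"dz": 0,"wx": 0,"wy": 0,"wz": -110,"fingers": 0.085},
  {"dx": 0,"dy": 0.05,"dz": 0,"wx": 0,"wy": 0,"wz": -120,"fingers": 0.085},
  {"dx": 0,"dy": 0.05,"dz": 0,"wx": 0,"wy": 0,"wz": -130,"fingers": 0.085},
  {"dx": 0,"dy": 0.05,"dz": 0,"wx": 0,"wy": 0,"wz": -140,"fingers": 0.085},
  {"dx": 0,"dy": 0.05,"dz": 0,"wx": 0,"wy": 0,"wz": -150,"fingers": 0.085},
  {"dx": 0,"dy": 0.05,"dz": 0,"wx": 0,"wy": 0,"wz": -160,"fingers": 0.085},
  {"dx": 0,"dy": 0.05,"dz": 0,"wx": 0,"wy": 0,"wz": -170,"fingers": 0.085},
  {"dx": 0,"dy": 0.05,"dz": 0,"wx": 0,"wy": 0,"wz": -179,"fingers": 0.085},
  {"dx": 0,"dy": 0.05,"dz": 0,"wx": 0,"wy": 0,"wz": -179,"fingers": 0.085},
])

```text
t: 4.97
tool_pos: [0.4608, -0.0499, 0.2513]
ee_rot: [-3.141, -0.0, 3.129]
contact_force: [0.9, -0.7, -0.1]
grip_width: 0.0849
grasp_force: 0.0
```

Run:
```python
from h import *
c=camera("wrist"); save(c,"w3"); np.save("w3.npy",c,allow_pickle=True); o=observe(); print(o["tool_pos"],o["ee_rot"],o["qpos"],o["t"])
```

```text
[ 0.46081139 -0.04990399  0.2512907 ] [-3.14148793e+00 -9.07500845e-05  3.12692104e+00] [-1.07800898e-01  1.26273806e-01 -1.03902079e-01  1.34070106e+00
 -1.12710765e-04 -9.31292865e-02] 5.025
```

View pics/w3.png

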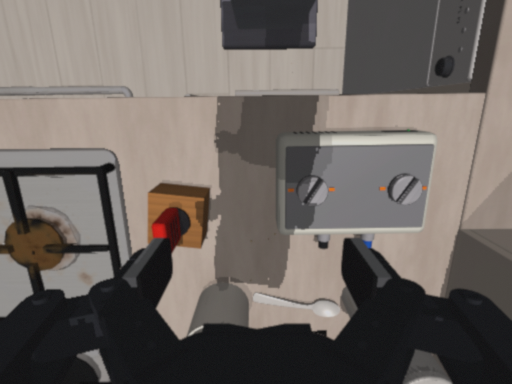

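The view is now turned half round: red key at (167,230), stand at (180,215), screws at (313,190) and (405,188). I'll measure from this second position.

Run:
```python
from meas import *
c=np.load("w3.npy",allow_pickle=True).item()
run(c,(287,146,429,225),(140,175,215,255))
d=np.load("w2.npy",allow_pickle=True).item()
# outline corners of the handle's top: red pixels with depth height>0.104, in both views
for n,k in(("w2",d),("w3",c)):
    P=pts(k);hsv=cv2.cvtColor(k["img"],cv2.COLOR_RGB2HSV).astype(int)
    m=((hsv[...,0]<5)|(hsv[...,0]>172))&(hsv[...,1]>170)&(P[...,2]>.1045)&(P[...,1]<-.1)
    v,u=np.nonzero(m); q=plane(k,u,v,.111); print(n,m.sum(),axis(P[m]),axis(q),P[m][:,2].max().round(4))
```

```text
red [165.7 224.6] 574 ztop 0.1099
  top face at .111: [ 0.5157563  -0.14770353] [np.float32(0.0182), np.float32(0.0273)] 1.4665296 depth: [ 0.4561147  -0.10857112] [np.float32(0.0209), np.float32(0.1739)] -0.64094096
orange [382. 188.] 15 [0.4865 0.0995 0.061 ]
orange [424.  187.5] 6 [0.4865 0.1496 0.061 ]
orange [290.4 189.8] 15 [ 0.4874 -0.0099  0.061 ]
orange [331.2 189. ] 16 [0.487  0.0389 0.061 ]
dark [311.7 191.1] 43 [0.48732383 0.01496602] [np.float32(0.0026), np.float32(0.032)] -0.5200217
stand top z 0.0487 [ 0.53089912 -0.15533004] [np.float32(0.0699), np.float32(0.0712)] -0.121659115 ray: [ 0.52958271 -0.15439144] [np.float32(0.0698), np.float32(0.0713)] -0.1229863
screw top z 0.0696 depth c [0.4812 0.1156 0.0706] hull [0.48036792 0.11365483] [np.float32(0.0164), np.float32(0.034)]
screw top z 0.0694 depth c [0.4816 0.0062 0.0717] hull [0.48125425 0.00566324] [np.float32(0.0149), np.float32(0.034)]
screw top z 0.0696 depth c [0.4905 0.1312 0.0717] hull [0.49097275 0.13166052] [np.float32(0.0167), np.float32(0.0339)]
screw top z 0.0695 depth c [0.491  0.0221 0.0729] hull [0.49247905 0.02297079] [np.float32(0.0154), np.float32(0.0337)]
w2 742 (array([ 0.53103906, -0.15438378]), [np.float32(0.0147), np.float32(0.0415)], np.float32(0.02277164)) (array([ 0.5309561 , -0.15211979]), [np.float32(0.016), np.float32(0.0409)], np.float32(0.021924341)) 0.1117
w3 221 (array([ 0.51720981, -0.15482612]), [np.float32(0.0149), np.float32(0.017)], np.float32(-0.030915564)) (array([ 0.51500889, -0.15349651]), [np.float32(0.0156), np.float32(0.0172)], np.float32(-0.0125811575)) 0.1108
```

Fused estimate: key (0.531,-0.153), yaw about 0.01. Stand (0.5305,-0.1545), top 0.049. Screws: L (0.487,0.1238), R (0.488,0.0147), both slots at about -0.52 rad. Next I'll hover over the key.

apply_moves([
  {"dx": -0.035,"dy": -0.05,"dz": 0.02,"wx": 0,"wy": 0,"wz": 0,"fingers": 0.085},
  {"dx": -0.0715,"dy": -0.103,"dz": 0.06,"wx": 0,"wy": 0,"wz": -1.1,"fingers": 0.085},
  {"dx": -0.0715,"dy": -0.103,"dz": 0.09,"wx": 0,"wy": 0,"wz": -1.1,"fingers": 0.085},
  {"dx": -0.0715,"dy": -0.103,"dz": 0.09,"wx": 0,"wy": 0,"wz": -1.1,"fingers": 0.085},
])

```text
t: 5.52
tool_pos: [0.5296, -0.154, 0.1586]
ee_rot: [3.14, -0.006, -3.138]
contact_force: [0.1, 0.8, 0.5]
grip_width: 0.0853
grasp_force: 0.0
```

Run:
```python
from meas import *
k=camera("wrist"); save(k,"w4"); o=observe(); print(o["tool_pos"],o["ee_rot"])
P=pts(k);hsv=cv2.cvtColor(k["img"],cv2.COLOR_RGB2HSV).astype(int)
m=((hsv[...,0]<5)|(hsv[...,0]>172))&(hsv[...,1]>170)&(P[...,2]>.1045)&(P[...,1]<-.1)
v,u=np.nonzero(m); q=plane(k,u,v,.111); print(m.sum(),axis(P[m]),axis(q),P[m][:,2].max(),u.min(),u.max(),v.min(),v.max())
```

```text
[ 0.53018199 -0.15354349  0.16070429] [ 3.14066747e+00 -2.89210704e-03 -3.13654679e+00]
1227 (array([ 0.50594937, -0.15620829]), [np.float32(0.0157), np.float32(0.0895)], np.float32(0.009562452)) (array([ 0.52510435, -0.15597573]), [np.float32(0.0152), np.float32(0.0488)], np.float32(0.011836427)) 0.3001583384773201 243 265 170 237
```

View pics/w4.png

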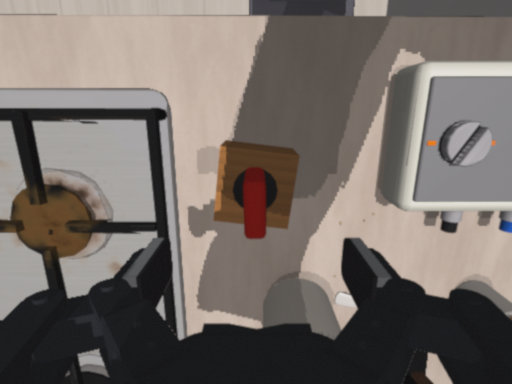

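The red handle's top is centred at (254,210), upright between the fingers and in line with them. Descend and grip.

apply_moves([
  {"dx": 0.001,"dy": -0.002,"dz": 0.03,"wx": 0,"wy": 0,"wz": 0,"fingers": 0.085},
  {"dx": 0.001,"dy": -0.002,"dz": 0.06,"wx": 0,"wy": 0,"wz": 0,"fingers": 0.085},
  {"dx": 0.001,"dy": -0.002,"dz": 0.088,"wx": 0,"wy": 0,"wz": 0,"fingers": 0.085},
  {"dx": 0.001,"dy": -0.002,"dz": 0.088,"wx": 0,"wy": 0,"wz": 0,"fingers": 0.085},
  {"dx": 0.001,"dy": -0.002,"dz": 0.088,"wx": 0,"wy": 0,"wz": 0,"fingers": 0.04},
  {"dx": 0.001,"dy": -0.002,"dz": 0.088,"wx": 0,"wy": 0,"wz": 0,"fingers": 0},
  {"dx": 0.001,"dy": -0.002,"dz": 0.088,"wx": 0,"wy": 0,"wz": 0,"fingers": 0},
  {"dx": 0.001,"dy": -0.002,"dz": 0.088,"wx": 0,"wy": 0,"wz": 0,"fingers": 0},
  {"dx": 0.001,"dy": -0.002,"dz": 0.088,"wx": 0,"wy": 0,"wz": 0,"fingers": 0},
  {"dx": 0.001,"dy": -0.002,"dz": 0.088,"wx": 0,"wy": 0,"wz": 0,"fingers": 0},
  {"dx": 0.001,"dy": -0.002,"dz": 0.088,"wx": 0,"wy": 0,"wz": 0,"fingers": 0},
  {"dx": 0.001,"dy": -0.002,"dz": 0.088,"wx": 0,"wy": 0,"wz": 0,"fingers": 0},
])

```text
t: 7.08
tool_pos: [0.5304, -0.1558, 0.0739]
ee_rot: [-3.141, 0.001, -3.134]
contact_force: [-0.3, -0.1, 6.1]
grip_width: 0.0152
grasp_force: 58.5
```

apply_moves([
  {"dx": 0,"dy": 0,"dz": -0.02,"wx": 0,"wy": 0,"wz": 0,"fingers": 0},
  {"dx": 0,"dy": 0,"dz": -0.05,"wx": 0,"wy": 0,"wz": 0,"fingers": 0},
  {"dx": 0,"dy": 0,"dz": -0.09,"wx": 0,"wy": 0,"wz": 0,"fingers": 0},
  {"dx": 0,"dy": 0,"dz": -0.11,"wx": 0,"wy": 0,"wz": 0,"fingers": 0},
  {"dx": 0,"dy": 0,"dz": -0.11,"wx": 0,"wy": 0,"wz": 0,"fingers": 0},
  {"dx": 0,"dy": 0,"dz": -0.11,"wx": 0,"wy": 0,"wz": 0,"fingers": 0},
])

```text
t: 7.82
tool_pos: [0.5296, -0.1556, 0.1822]
ee_rot: [3.141, -0.002, -3.134]
contact_force: [-0.6, 0.2, -1.3]
grip_width: 0.0154
grasp_force: 58.4
```

Run:
```python
from meas import *
from scipy.spatial.transform import Rotation as R
k=camera("wrist"); save(k,"w5"); np.save("w5.npy",k,allow_pickle=True); o=observe(); print(o["tool_pos"],o["ee_rot"],o["grip_width"],o["contact_force"])
Rt=R.from_euler("xyz",o["ee_rot"]).as_matrix(); Q=(pts(k)-o["tool_pos"])@Rt   # tool frame
hsv=cv2.cvtColor(k["img"],cv2.COLOR_RGB2HSV).astype(int)
m=((hsv[...,0]<5)|(hsv[...,0]>172))&(hsv[...,1]>150)&(abs(Q[...,0])<.05)&(abs(Q[...,1])<.03)
q=Q[m]; print("red",m.sum(),q.min(0).round(4),q.max(0).round(4))
for z in np.arange(-.03,.08,.005):
    s=(abs(Q[...,2]-z)<.0025)&(abs(Q[...,0])<.05)&(abs(Q[...,1])<.026)&(k["z_map"]>.05)
    if s.sum(): print(round(z,3),s.sum(),np.percentile(Q[s],[1,99],0).round(4)[:,:2].tolist())
cv2.imwrite("pics/w5c.png",cv2.resize(cv2.cvtColor(k["img"][120:300,170:350],cv2.COLOR_RGB2BGR),None,fx=3,fy=3))
top=camera("top"); sd=camera("side"); save(sd,"s5")
```

```text
[ 0.52945266 -0.15553589  0.18195535] [ 3.14109389e+00 -2.10356802e-03 -3.13371206e+00] 0.015378301570982118 [ 0.42899101  0.06261207 -0.82520319]
red 4246 [-0.021  -0.011  -0.0374] [0.0221 0.0101 0.0209]
-0.03 440 [[-0.0177, -0.0207], [0.0219, 0.0199]]
-0.025 435 [[0.0048, -0.0215], [0.022, 0.0205]]
-0.02 400 [[0.0049, -0.0213], [0.0218, 0.0204]]
-0.015 329 [[0.0048, -0.0214], [0.0218, 0.0203]]
-0.01 288 [[0.0049, -0.0212], [0.0219, 0.0201]]
-0.005 199 [[0.005, -0.0191], [0.0218, 0.0188]]
0.0 93 [[0.0088, -0.0114], [0.0218, 0.0079]]
0.005 85 [[0.0178, -0.0082], [0.0219, 0.0073]]
0.01 72 [[0.0181, -0.0079], [0.0219, 0.0072]]
0.015 51 [[0.0052, -0.013], [0.0217, 0.0115]]
0.02 765 [[-0.0046, -0.0194], [0.0174, 0.0187]]
0.025 26 [[0.0074, -0.0174], [0.0194, 0.0179]]
0.05 5 [[0.0112, -0.0014], [0.0118, 0.0013]]
0.055 13 [[0.0109, -0.0022], [0.0118, 0.0014]]
0.06 10 [[0.0113, -0.0022], [0.0117, 0.0014]]
0.065 6 [[0.0112, -0.0022], [0.0117, 0.0014]]
```

View pics/w5c.png

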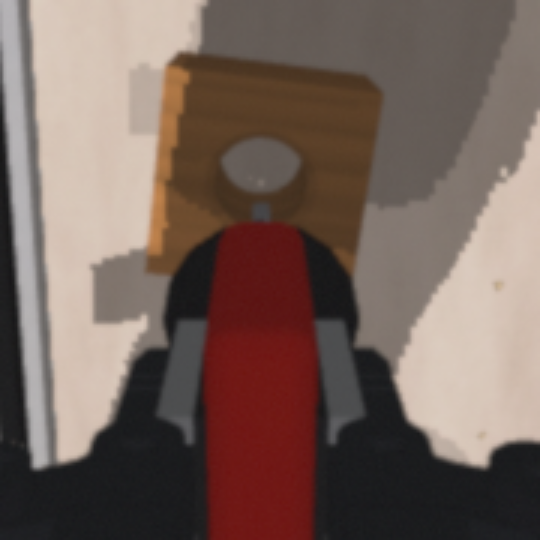

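The key is gripped centred in the tool frame (handle face at +21.9 mm, blade edge at +11.4 mm, lateral offset -0.4 mm). It hangs plumb, with the blade tip 68 mm below the TCP and the empty hole visible behind it. Next I go above screw_r with the blade along its slot.

apply_moves([
  {"dx": 0.01,"dy": 0.04,"dz": 0,"wx": 0,"wy": 0,"wz": 8,"fingers": 0},
  {"dx": 0.02,"dy": 0.085,"dz": 0,"wx": 0,"wy": 0,"wz": 16,"fingers": 0},
  {"dx": 0.03,"dy": 0.13,"dz": 0,"wx": 0,"wy": 0,"wz": 24,"fingers": 0},
  {"dx": 0.0405,"dy": 0.1705,"dz": 0,"wx": 0,"wy": 0,"wz": 30,"fingers": 0},
  {"dx": 0.0405,"dy": 0.1705,"dz": 0,"wx": 0,"wy": 0,"wz": 30,"fingers": 0},
  {"dx": 0.0405,"dy": 0.1705,"dz": 0,"wx": 0,"wy": 0,"wz": 30,"fingers": 0},
  {"dx": 0.0405,"dy": 0.1705,"dz": 0,"wx": 0,"wy": 0,"wz": 30,"fingers": 0},
])

```text
t: 8.85
tool_pos: [0.4885, 0.0137, 0.1831]
ee_rot: [-3.141, -0.0, 2.625]
contact_force: [0.3, -0.3, -0.3]
grip_width: 0.0155
grasp_force: 58.7
```

Run:
```python
from meas import *
k=camera("wrist"); save(k,"w6"); o=observe(); print(o["tool_pos"],o["ee_rot"]%(2*np.pi),o["t"],o["contact_force"])
P=pts(k); fz=lambda p,c:(abs(p[...,0]-c[0])<.022)&(abs(p[...,1]-c[1])<.022)
for c in((.4875,.0147),(.487,.1238)):
    m=fz(P,c)&(P[...,2]>.0675)&(P[...,2]<.074)
    v,u=np.nonzero(m)
    for mm,ce,a in comps(m,60):
        v,u=np.nonzero(mm);print(ce.round(0),a,axis(plane(k,u,v,.071)))
    h=np.stack(np.nonzero(m)[::-1],1); p=plane(k,h[:,0],h[:,1],.071)
    print(c,len(p),"circle",cv2.minEnclosingCircle((p[:,:2]*1e3).astype(np.float32)) if len(p) else 0)
im=cv2.cvtColor(k["img"],cv2.COLOR_RGB2BGR); cv2.imwrite("pics/w6c.png",cv2.resize(im[60:310,120:],None,fx=2,fy=2))
```

```text
[0.48851361 0.01361437 0.1830722 ] [3.14197223 6.2830075  2.62508465] 8.9 [-1.37458851 -0.36109698 -1.30709692]
[246. 181.] 379 (array([0.47900728, 0.00812458]), [np.float32(0.0135), np.float32(0.0281)], np.float32(-0.53390706))
[268. 181.] 381 (array([0.48974907, 0.02603015]), [np.float32(0.0137), np.float32(0.029)], np.float32(-0.51175815))
(0.4875, 0.0147) 760 circle ((486.8681335449219, 15.47801399230957), 17.804901123046875)
[356. 122.] 540 (array([0.48084336, 0.11495393]), [np.float32(0.0145), np.float32(0.0334)], np.float32(-0.54184484))
[378. 122.] 536 (array([0.49146904, 0.13310087]), [np.float32(0.0146), np.float32(0.0334)], np.float32(-0.53785247))
(0.487, 0.1238) 1076 circle ((485.9221496582031, 124.13615417480469), 18.185792922973633)
```

View pics/w6c.png

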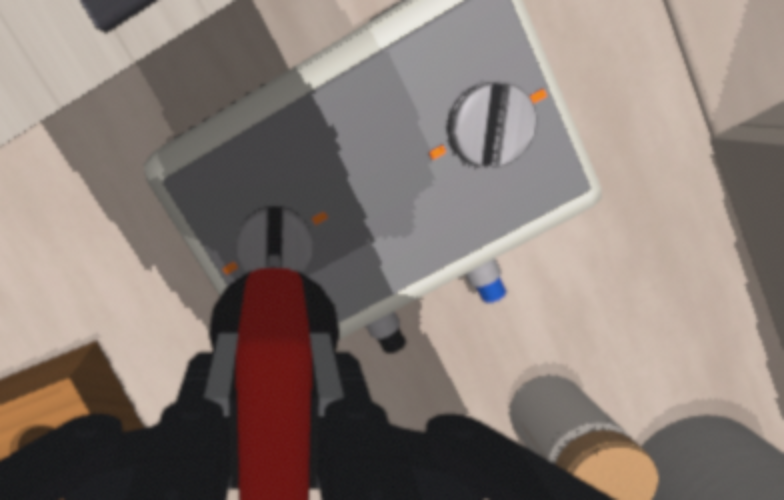

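The left part shows the key's blade in line with screw_r's slot (crop (274,235)); screw_l is clear at (492,125). Small corrections: 2 mm along and 0.6 mm across the tool. Then I insert to about 2 mm above the slot floor.

apply_moves([
  {"dx": 0.002,"dy": 0.0006,"dz": 0.02,"wx": 0,"wy": 0,"wz": 0,"fingers": 0},
  {"dx": 0.002,"dy": 0.0006,"dz": 0.036,"wx": 0,"wy": 0,"wz": 0,"fingers": 0},
  {"dx": 0.002,"dy": 0.0006,"dz": 0.04,"wx": 0,"wy": 0,"wz": 0,"fingers": 0},
  {"dx": 0.002,"dy": 0.0006,"dz": 0.043,"wx": 0,"wy": 0,"wz": 0,"fingers": 0},
  {"dx": 0.002,"dy": 0.0006,"dz": 0.046,"wx": 0,"wy": 0,"wz": 0,"fingers": 0},
  {"dx": 0.002,"dy": 0.0006,"dz": 0.048,"wx": 0,"wy": 0,"wz": 0,"fingers": 0},
  {"dx": 0.002,"dy": 0.0006,"dz": 0.05,"wx": 0,"wy": 0,"wz": 0,"fingers": 0},
  {"dx": 0.002,"dy": 0.0006,"dz": 0.05,"wx": 0,"wy": 0,"wz": 0,"fingers": 0},
])

```text
t: 9.9
tool_pos: [0.4868, 0.016, 0.1333]
ee_rot: [-3.141, -0.0, 2.626]
contact_force: [-0.1, 0.3, -0.2]
grip_width: 0.0151
grasp_force: 58.7
```

No force, so the blade is in. Turn clockwise.

apply_moves([
  {"dx": 0,"dy": 0,"dz": 0,"wx": 0,"wy": 0,"wz": 6,"fingers": 0},
  {"dx": 0,"dy": 0,"dz": 0,"wx": 0,"wy": 0,"wz": 12,"fingers": 0},
  {"dx": 0,"dy": 0,"dz": 0,"wx": 0,"wy": 0,"wz": 18,"fingers": 0},
  {"dx": 0,"dy": 0,"dz": 0,"wx": 0,"wy": 0,"wz": 24,"fingers": 0},
  {"dx": 0,"dy": 0,"dz": 0,"wx": 0,"wy": 0,"wz": 30,"fingers": 0},
  {"dx": 0,"dy": 0,"dz": 0,"wx": 0,"wy": 0,"wz": 36,"fingers": 0},
  {"dx": 0,"dy": 0,"dz": 0,"wx": 0,"wy": 0,"wz": 42,"fingers": 0},
  {"dx": 0,"dy": 0,"dz": 0,"wx": 0,"wy": 0,"wz": 48,"fingers": 0},
  {"dx": 0,"dy": 0,"dz": 0,"wx": 0,"wy": 0,"wz": 54,"fingers": 0},
  {"dx": 0,"dy": 0,"dz": 0,"wx": 0,"wy": 0,"wz": 60,"fingers": 0},
  {"dx": 0,"dy": 0,"dz": 0,"wx": 0,"wy": 0,"wz": 63,"fingers": 0},
  {"dx": 0,"dy": 0,"dz": 0,"wx": 0,"wy": 0,"wz": 65,"fingers": 0},
  {"dx": 0,"dy": 0,"dz": 0,"wx": 0,"wy": 0,"wz": 65,"fingers": 0},
])

```text
t: 11.52
tool_pos: [0.4863, 0.0158, 0.1332]
ee_rot: [-3.141, 0.001, 1.492]
contact_force: [-3.7, -1.7, 1.5]
grip_width: 0.0153
grasp_force: 59.0
```

```bash
cat > slot.py <<'E'
from meas import *
k=camera("wrist"); o=observe(); print(o["tool_pos"],o["ee_rot"],o["t"],o["contact_force"].round(2),o["moment"].round(3),o["grip_width"])
P=pts(k)
for n,k,P in(("wrist",k,P),):
  for c in((.4875,.0147),(.487,.1238)):
    m=(np.hypot(P[...,0]-c[0],P[...,1]-c[1])<.022)&(P[...,2]>.0675)&(P[...,2]<.0725)
    for mm,ce,a in comps(m,60):
        v,u=np.nonzero(mm);print(n,c,ce.round(0),a,*axis(plane(k,u,v,.071)))
save(k,"last")
E
python3 slot.py
```

```text
[0.48629479 0.01579269 0.13319134] [-3.14051960e+00  5.65501442e-04  1.49216742e+00] 11.575 [-3.75 -2.12  0.68] [-0.573  1.084  0.049] 0.015520572392552015
wrist (0.4875, 0.0147) [267. 191.] 213 [0.49727534 0.02605731] [np.float32(0.008), np.float32(0.021)] -0.51263607
wrist (0.4875, 0.0147) [242. 192.] 141 [0.4764127  0.02630833] [np.float32(0.0074), np.float32(0.0155)] 0.43134007
wrist (0.487, 0.1238) [248.  30.] 1033 [0.49230664 0.1333241 ] [np.float32(0.0144), np.float32(0.0342)] -0.54729605
wrist (0.487, 0.1238) [235.  59.] 950 [0.48140615 0.11525995] [np.float32(0.0144), np.float32(0.0343)] -0.54438645
```

apply_moves([
  {"dx": 0,"dy": 0,"dz": 0,"wx": 0,"wy": 0,"wz": 2,"fingers": 0},
  {"dx": 0,"dy": 0,"dz": 0,"wx": 0,"wy": 0,"wz": 3.5,"fingers": 0},
  {"dx": 0,"dy": 0,"dz": 0,"wx": 0,"wy": 0,"wz": 3.5,"fingers": 0},
])

```text
t: 11.95
tool_pos: [0.4864, 0.0159, 0.1332]
ee_rot: [-3.141, 0.0, 1.429]
contact_force: [-5.3, -2.7, 0.7]
grip_width: 0.0156
grasp_force: 59.1
```

```bash
python3 slot.py|head -3
```

```text
[0.48641978 0.01586033 0.13316911] [-3.14073292e+00  4.66630165e-04  1.42923967e+00] 12.0 [-4.8  -1.68  0.57] [-0.638  1.266  0.022] 0.015330244585007017
wrist (0.4875, 0.0147) [267. 191.] 216 [0.49808403 0.02531095] [np.float32(0.0081), np.float32(0.021)] -0.6170257
wrist (0.4875, 0.0147) [241. 193.] 139 [0.47715083 0.02688134] [np.float32(0.0071), np.float32(0.0159)] 0.36855423
```

apply_moves([
  {"dx": 0,"dy": 0,"dz": 0,"wx": 0,"wy": 0,"wz": -5,"fingers": 0},
  {"dx": 0,"dy": 0,"dz": -0.005,"wx": 0,"wy": 0,"wz": -6,"fingers": 0},
  {"dx": 0,"dy": 0,"dz": -0.02,"wx": 0,"wy": 0,"wz": -6,"fingers": 0},
  {"dx": 0,"dy": 0,"dz": -0.05,"wx": 0,"wy": 0,"wz": -6,"fingers": 0},
  {"dx": 0,"dy": 0,"dz": -0.05,"wx": 0,"wy": 0,"wz": -6,"fingers": 0},
  {"dx": 0,"dy": 0,"dz": -0.05,"wx": 0,"wy": 0,"wz": -6,"fingers": 0},
])

```text
t: 12.75
tool_pos: [0.4872, 0.0161, 0.1831]
ee_rot: [3.141, -0.0, 1.534]
contact_force: [-0.4, 0.1, -1.6]
grip_width: 0.0153
grasp_force: 59.0
```

```bash
cat >> slot.py <<'E'
from scipy.spatial.transform import Rotation as R
Q=(pts(k)-o["tool_pos"])@R.from_euler("xyz",o["ee_rot"]).as_matrix()
hsv=cv2.cvtColor(k["img"],cv2.COLOR_RGB2HSV).astype(int)
m=((hsv[...,0]<5)|(hsv[...,0]>172))&(hsv[...,1]>150)&(abs(Q[...,0])<.05)&(abs(Q[...,1])<.03)
q=Q[m]; print("red z min",q[:,2].min().round(4))
for a,b in((-.03,-.01),(0,.015),(.045,.062)):
    s=(Q[...,2]>a)&(Q[...,2]<b)&(Q[...,0]>.008)&(Q[...,0]<.03)&(abs(Q[...,1])<.015)&(m if b<.04 else k["z_map"]>.05)
    if s.sum(): print((a,b),s.sum(),np.percentile(Q[s],[2,50,98],0).round(4)[:,:2].tolist())
E
python3 slot.py
```

```text
[0.48678968 0.01605619 0.18276078] [-3.14126957e+00 -9.20179071e-05  1.53443947e+00] 12.8 [-0.48 -0.47 -1.22] [-0.039  0.049  0.011] 0.015397736009383468
wrist (0.4875, 0.0147) [266. 183.] 340 [0.49789165 0.01976303] [np.float32(0.0139), np.float32(0.0272)] -1.5308601
wrist (0.4875, 0.0147) [244. 184.] 325 [0.47709678 0.01999005] [np.float32(0.0137), np.float32(0.0254)] 1.529033
wrist (0.487, 0.1238) [255.  47.] 642 [0.49242075 0.13343813] [np.float32(0.0143), np.float32(0.0342)] -0.5400136
wrist (0.487, 0.1238) [244.  69.] 598 [0.48132266 0.11555168] [np.float32(0.0142), np.float32(0.0344)] -0.53553826
red z min -0.0377
(-0.03, -0.01) 537 [[0.0196, -0.0056], [0.0226, 0.0016], [0.0232, 0.0092]]
(0, 0.015) 225 [[0.0195, -0.0055], [0.0226, 0.0021], [0.0232, 0.0094]]
(0.045, 0.062) 28 [[0.0124, 0.0001], [0.0128, 0.0019], [0.0133, 0.0038]]
```

screw_r now stands at about ±1.57 rad, fully home. The key crept about 1–2 mm in the grip. Next I go to screw_l, allowing for that, and remeasure there.

apply_moves([
  {"dx": 0.02,"dy": 0,"dz": 0,"wx": 0,"wy": 0,"wz": -9,"fingers": 0},
  {"dx": 0.04,"dy": 0,"dz": 0,"wx": 0,"wy": 0,"wz": -18,"fingers": 0},
  {"dx": 0.06,"dy": -0.002,"dz": 0,"wx": 0,"wy": 0,"wz": -27,"fingers": 0},
  {"dx": 0.08,"dy": -0.003,"dz": 0,"wx": 0,"wy": 0,"wz": -36,"fingers": 0},
  {"dx": 0.1,"dy": -0.004,"dz": 0,"wx": 0,"wy": 0,"wz": -45,"fingers": 0},
  {"dx": 0.106,"dy": -0.004,"dz": 0,"wx": 0,"wy": 0,"wz": -54,"fingers": 0},
  {"dx": 0.106,"dy": -0.004,"dz": 0,"wx": 0,"wy": 0,"wz": -61,"fingers": 0},
  {"dx": 0.106,"dy": -0.004,"dz": 0,"wx": 0,"wy": 0,"wz": -61,"fingers": 0},
  {"dx": 0.106,"dy": -0.004,"dz": 0,"wx": 0,"wy": 0,"wz": -61,"fingers": 0},
])

```text
t: 13.92
tool_pos: [0.4865, 0.122, 0.1828]
ee_rot: [-3.141, -0.001, 2.597]
contact_force: [-0.7, 0.5, -0.4]
grip_width: 0.0155
grasp_force: 58.8
```

```bash
cat >> slot.py <<'E'
s=m&(Q[...,2]<-.032)
print("handle top axis in tool",s.sum(),axis(Q[s]))
E
python3 slot.py; python3 -c "
import cv2;cv2.imwrite('pics/lastc.png',cv2.resize(cv2.imread('pics/last.png')[60:310,90:430],None,fx=2.3,fy=2.3))"
```

```text
[0.48653549 0.12189601 0.18295776] [-3.14112269e+00 -3.75871286e-04  2.59714066e+00] 13.975 [-0.21  0.53 -0.77] [ 0.057 -0.032  0.02 ] 0.015462916344050583
wrist (0.4875, 0.0147) [157. 234.] 379 [0.47634619 0.0161281 ] [np.float32(0.0144), np.float32(0.0342)] -1.5294664
wrist (0.4875, 0.0147) [169. 248.] 366 [0.49738828 0.01715491] [np.float32(0.0143), np.float32(0.0346)] -1.5211831
wrist (0.487, 0.1238) [270. 182.] 392 [0.48934429 0.13563978] [np.float32(0.0137), np.float32(0.0299)] -0.53854626
wrist (0.487, 0.1238) [248. 181.] 365 [0.47807993 0.1180184 ] [np.float32(0.0137), np.float32(0.027)] -0.54624367
red z min -0.0375
(-0.03, -0.01) 542 [[0.0188, -0.0069], [0.0215, 0.0006], [0.0221, 0.0078]]
(0, 0.015) 230 [[0.0186, -0.0069], [0.0215, 0.0004], [0.022, 0.008]]
(0.045, 0.062) 27 [[0.0114, -0.0013], [0.0117, 0.0001], [0.012, 0.0023]]
handle top axis in tool 3137 (array([0.00094673, 0.00035307]), [np.float32(0.0155), np.float32(0.0427)], np.float32(0.0013287237))
```

View pics/lastc.png

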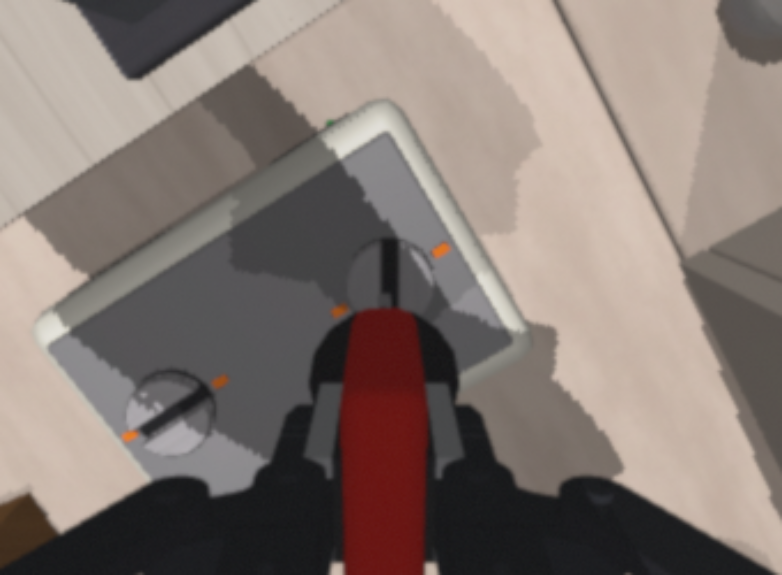

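screw_r's slot now points at its orange marks ((130,436) and (220,381) in the crop). The blade at (386,300) is about 1 mm left of screw_l's slot at (389,260). I shift +2 mm across and +1 mm along, then insert.

apply_moves([
  {"dx": 0.001,"dy": 0.002,"dz": 0.02,"wx": 0,"wy": 0,"wz": 0,"fingers": 0},
  {"dx": 0.001,"dy": 0.002,"dz": 0.036,"wx": 0,"wy": 0,"wz": 0,"fingers": 0},
  {"dx": 0.001,"dy": 0.002,"dz": 0.04,"wx": 0,"wy": 0,"wz": 0,"fingers": 0},
  {"dx": 0.001,"dy": 0.002,"dz": 0.043,"wx": 0,"wy": 0,"wz": 0,"fingers": 0},
  {"dx": 0.001,"dy": 0.002,"dz": 0.046,"wx": 0,"wy": 0,"wz": 0,"fingers": 0},
  {"dx": 0.001,"dy": 0.002,"dz": 0.048,"wx": 0,"wy": 0,"wz": 0,"fingers": 0},
  {"dx": 0.001,"dy": 0.002,"dz": 0.05,"wx": 0,"wy": 0,"wz": 0,"fingers": 0},
  {"dx": 0.001,"dy": 0.002,"dz": 0.05,"wx": 0,"wy": 0,"wz": 0,"fingers": 0},
])

```text
t: 14.98
tool_pos: [0.4868, 0.1243, 0.1333]
ee_rot: [-3.141, -0.0, 2.6]
contact_force: [0.4, -0.4, -0.9]
grip_width: 0.0151
grasp_force: 58.9
```

apply_moves([
  {"dx": 0,"dy": 0,"dz": 0,"wx": 0,"wy": 0,"wz": 6,"fingers": 0},
  {"dx": 0,"dy": 0,"dz": 0,"wx": 0,"wy": 0,"wz": 12,"fingers": 0},
  {"dx": 0,"dy": 0,"dz": 0,"wx": 0,"wy": 0,"wz": 18,"fingers": 0},
  {"dx": 0,"dy": 0,"dz": 0,"wx": 0,"wy": 0,"wz": 24,"fingers": 0},
  {"dx": 0,"dy": 0,"dz": 0,"wx": 0,"wy": 0,"wz": 30,"fingers": 0},
  {"dx": 0,"dy": 0,"dz": 0,"wx": 0,"wy": 0,"wz": 36,"fingers": 0},
  {"dx": 0,"dy": 0,"dz": 0,"wx": 0,"wy": 0,"wz": 42,"fingers": 0},
  {"dx": 0,"dy": 0,"dz": 0,"wx": 0,"wy": 0,"wz": 48,"fingers": 0},
  {"dx": 0,"dy": 0,"dz": 0,"wx": 0,"wy": 0,"wz": 54,"fingers": 0},
  {"dx": 0,"dy": 0,"dz": 0,"wx": 0,"wy": 0,"wz": 60,"fingers": 0},
  {"dx": 0,"dy": 0,"dz": 0,"wx": 0,"wy": 0,"wz": 64,"fingers": 0},
  {"dx": 0,"dy": 0,"dz": 0,"wx": 0,"wy": 0,"wz": 67,"fingers": 0},
  {"dx": 0,"dy": 0,"dz": 0,"wx": 0,"wy": 0,"wz": 67,"fingers": 0},
])

```text
t: 16.6
tool_pos: [0.4858, 0.124, 0.1332]
ee_rot: [-3.14, 0.001, 1.431]
contact_force: [-5.4, -1.7, 1.6]
grip_width: 0.0153
grasp_force: 59.2
```

apply_moves([
  {"dx": 0,"dy": 0,"dz": 0,"wx": 0,"wy": 0,"wz": -5,"fingers": 0},
  {"dx": 0,"dy": 0,"dz": -0.005,"wx": 0,"wy": 0,"wz": -6,"fingers": 0},
  {"dx": 0,"dy": 0,"dz": -0.02,"wx": 0,"wy": 0,"wz": -6,"fingers": 0},
  {"dx": 0,"dy": 0,"dz": -0.05,"wx": 0,"wy": 0,"wz": -6,"fingers": 0},
  {"dx": 0,"dy": 0,"dz": -0.05,"wx": 0,"wy": 0,"wz": -6,"fingers": 0},
  {"dx": 0,"dy": 0,"dz": -0.05,"wx": 0,"wy": 0,"wz": -6,"fingers": 0},
])

```text
t: 17.35
tool_pos: [0.487, 0.1243, 0.1835]
ee_rot: [3.141, -0.0, 1.535]
contact_force: [-0.4, -0.8, -1.4]
grip_width: 0.0153
grasp_force: 59.0
```

```bash
python3 slot.py
```

```text
[0.48666527 0.12422939 0.18302951] [-3.14130124e+00  1.50441028e-04  1.53470069e+00] 17.4 [ 0.98 -0.74 -1.68] [ 0.044  0.003 -0.007] 0.015458138391818515
wrist (0.487, 0.1238) [265. 182.] 359 [0.49737505 0.12981097] [np.float32(0.0143), np.float32(0.0272)] -1.5248309
wrist (0.487, 0.1238) [244. 183.] 350 [0.47638955 0.1289478 ] [np.float32(0.0139), np.float32(0.0267)] -1.5321391
red z min -0.038
(-0.03, -0.01) 528 [[0.0197, -0.0057], [0.0226, 0.002], [0.0233, 0.0092]]
(0, 0.015) 225 [[0.0195, -0.0056], [0.0227, 0.0015], [0.0232, 0.0094]]
(0.045, 0.062) 28 [[0.0125, 0.0001], [0.0129, 0.0019], [0.0132, 0.0037]]
handle top axis in tool 3165 (array([0.00196583, 0.00170797]), [np.float32(0.0156), np.float32(0.0428)], np.float32(0.0017227666))
```

Both screws are home (about -1.53 rad, against an expected -1.56). Back to the stand.

apply_moves([
  {"dx": -0.03,"dy": 0.005,"dz": 0,"wx": 0,"wy": 0,"wz": -9,"fingers": 0},
  {"dx": -0.06,"dy": 0.01,"dz": 0,"wx": 0,"wy": 0,"wz": -18,"fingers": 0},
  {"dx": -0.09,"dy": 0.015,"dz": 0,"wx": 0,"wy": 0,"wz": -27,"fingers": 0},
  {"dx": -0.12,"dy": 0.02,"dz": 0,"wx": 0,"wy": 0,"wz": -36,"fingers": 0},
  {"dx": -0.15,"dy": 0.03,"dz": 0,"wx": 0,"wy": 0,"wz": -45,"fingers": 0},
  {"dx": -0.18,"dy": 0.04,"dz": 0,"wx": 0,"wy": 0,"wz": -54,"fingers": 0},
  {"dx": -0.21,"dy": 0.05,"dz": 0,"wx": 0,"wy": 0,"wz": -63,"fingers": 0},
  {"dx": -0.24,"dy": 0.0535,"dz": 0,"wx": 0,"wy": 0,"wz": -72,"fingers": 0},
  {"dx": -0.27,"dy": 0.0535,"dz": 0,"wx": 0,"wy": 0,"wz": -81,"fingers": 0},
  {"dx": -0.2775,"dy": 0.0535,"dz": 0,"wx": 0,"wy": 0,"wz": -90,"fingers": 0},
  {"dx": -0.2775,"dy": 0.0535,"dz": 0,"wx": 0,"wy": 0,"wz": -90,"fingers": 0},
  {"dx": -0.2775,"dy": 0.0535,"dz": 0,"wx": 0,"wy": 0,"wz": -90,"fingers": 0},
  {"dx": -0.2775,"dy": 0.0535,"dz": 0,"wx": 0,"wy": 0,"wz": -90,"fingers": 0},
])

```text
t: 19.02
tool_pos: [0.5304, -0.1544, 0.1832]
ee_rot: [3.142, -0.0, 3.105]
contact_force: [0.7, -0.5, -1.9]
grip_width: 0.0155
grasp_force: 58.8
```

```bash
python3 slot.py
python3 - <<'E'
from meas import *
k=camera("wrist"); P=pts(k)
m=(abs(P[...,2]-.049)<.006)&(np.hypot(P[...,0]-.53,P[...,1]+.155)<.056)
v,u=np.nonzero(m); print("stand",axis(P[m]))
q=P[m][:,:2]; 
for s in np.linspace(-.03,.03,13): # y extent of hole along rows (x = .53+s)
    r=q[abs(q[:,0]-.53-s)<.002][:,1]; r=np.sort(r); g=np.diff(r)
    if len(g) and g.max()>.006: i=g.argmax(); print(round(.53+s,3),"gap",r[i].round(4),r[i+1].round(4))
E
```

```text
[ 0.53040396 -0.15443343  0.18327647] [-3.14156375e+00 -1.45494553e-04  3.10511474e+00] 19.075 [-1.22  0.25 -0.16] [ 0.1   -0.028 -0.001] 0.015471838635287068
wrist (0.4875, 0.0147) [450. 120.] 535 [0.47676816 0.01252259] [np.float32(0.0143), np.float32(0.0341)] -1.531617
wrist (0.4875, 0.0147) [448. 142.] 501 [0.49780605 0.01345216] [np.float32(0.0143), np.float32(0.0345)] -1.5246028
red z min -0.0377
(-0.03, -0.01) 538 [[0.0187, -0.0077], [0.0215, -0.0005], [0.0221, 0.007]]
(0, 0.015) 233 [[0.0183, -0.0077], [0.0215, -0.0005], [0.022, 0.0073]]
(0.045, 0.062) 26 [[0.0111, -0.002], [0.0116, -0.0002], [0.0121, 0.0016]]
handle top axis in tool 3150 (array([ 0.00092842, -0.00032687]), [np.float32(0.0155), np.float32(0.0428)], np.float32(0.00059133774))
stand (array([ 0.53061563, -0.15573268]), [np.float32(0.07), np.float32(0.07)], np.float32(1.454568))
0.52 gap -0.1655 -0.1468
0.525 gap -0.1697 -0.142
0.53 gap -0.1711 -0.1402
0.535 gap -0.1703 -0.1413
0.54 gap -0.1667 -0.1444
0.545 gap -0.1607 -0.1516
0.55 gap -0.1729 -0.1397
0.555 gap -0.1802 -0.1317
0.56 gap -0.1835 -0.1289
```

Hole centre (0.531,-0.156), key at (0.530,-0.155). I shift -1 mm in y and lower.

apply_moves([
  {"dx": -0.0005,"dy": -0.001,"dz": 0.03,"wx": 0,"wy": 0,"wz": 0,"fingers": 0},
  {"dx": -0.0005,"dy": -0.001,"dz": 0.05,"wx": 0,"wy": 0,"wz": 0,"fingers": 0},
  {"dx": -0.0005,"dy": -0.001,"dz": 0.06,"wx": 0,"wy": 0,"wz": 0,"fingers": 0},
  {"dx": -0.0005,"dy": -0.001,"dz": 0.07,"wx": 0,"wy": 0,"wz": 0,"fingers": 0},
  {"dx": -0.0005,"dy": -0.001,"dz": 0.08,"wx": 0,"wy": 0,"wz": 0,"fingers": 0},
  {"dx": -0.0005,"dy": -0.001,"dz": 0.09,"wx": 0,"wy": 0,"wz": 0,"fingers": 0},
  {"dx": -0.0005,"dy": -0.001,"dz": 0.1,"wx": 0,"wy": 0,"wz": 0,"fingers": 0},
  {"dx": -0.0005,"dy": -0.001,"dz": 0.106,"wx": 0,"wy": 0,"wz": 0,"fingers": 0},
  {"dx": -0.0005,"dy": -0.001,"dz": 0.108,"wx": 0,"wy": 0,"wz": 0,"fingers": 0},
  {"dx": -0.0005,"dy": -0.001,"dz": 0.108,"wx": 0,"wy": 0,"wz": 0,"fingers": 0},
])

```text
t: 20.38
tool_pos: [0.5309, -0.156, 0.0754]
ee_rot: [-3.141, 0.0, 3.106]
contact_force: [0.2, 1.2, -0.5]
grip_width: 0.0155
grasp_force: 58.9
```

apply_moves([
  {"dx": 0,"dy": 0,"dz": 0.001,"wx": 0,"wy": 0,"wz": 0,"fingers": 0},
  {"dx": 0,"dy": 0,"dz": 0.001,"wx": 0,"wy": 0,"wz": 0,"fingers": 0.02},
  {"dx": 0,"dy": 0,"dz": 0.001,"wx": 0,"wy": 0,"wz": 0,"fingers": 0.04},
  {"dx": 0,"dy": 0,"dz": 0.001,"wx": 0,"wy": 0,"wz": 0,"fingers": 0.085},
  {"dx": 0,"dy": 0,"dz": 0.001,"wx": 0,"wy": 0,"wz": 0,"fingers": 0.085},
  {"dx": 0,"dy": 0,"dz": 0.001,"wx": 0,"wy": 0,"wz": 0,"fingers": 0.085},
  {"dx": 0,"dy": 0,"dz": 0.001,"wx": 0,"wy": 0,"wz": 0,"fingers": 0.085},
  {"dx": 0,"dy": 0,"dz": -0.03,"wx": 0,"wy": 0,"wz": 0,"fingers": 0.085},
  {"dx": 0,"dy": 0,"dz": -0.08,"wx": 0,"wy": 0,"wz": 0,"fingers": 0.085},
  {"dx": 0.04,"dy": 0.05,"dz": -0.13,"wx": 0,"wy": 0,"wz": 0,"fingers": 0.085},
  {"dx": 0.05,"dy": 0.1,"dz": -0.15,"wx": 0,"wy": 0,"wz": 0,"fingers": 0.085},
  {"dx": 0.05,"dy": 0.1,"dz": -0.15,"wx": 0,"wy": 0,"wz": 0,"fingers": 0.085},
  {"dx": 0.05,"dy": 0.1,"dz": -0.15,"wx": 0,"wy": 0,"wz": 0,"fingers": 0.085},
  {"dx": 0.05,"dy": 0.1,"dz": -0.15,"wx": 0,"wy": 0,"wz": 0,"fingers": 0.085},
])

```text
t: 22.12
tool_pos: [0.4845, -0.055, 0.2244]
ee_rot: [-3.141, -0.001, 3.105]
contact_force: [0.2, -0.6, -0.7]
grip_width: 0.0852
grasp_force: 0.0
```

```bash
python3 slot.py | head -5
python3 - <<'E'
from meas import *
k=camera("wrist"); P=pts(k);hsv=cv2.cvtColor(k["img"],cv2.COLOR_RGB2HSV).astype(int)
m=((hsv[...,0]<5)|(hsv[...,0]>172))&(hsv[...,1]>170)&(P[...,2]>.1045)&(P[...,2]<.13)&(P[...,1]<-.1)
print("key top",m.sum(),axis(P[m]),np.percentile(P[m][:,2],[5,50,95]).round(4))
cv2.imwrite('pics/fin.png',cv2.resize(cv2.cvtColor(k["img"],cv2.COLOR_RGB2BGR),(768,576)))
E
```

```text
[ 0.48442615 -0.05513039  0.22426197] [-3.14137202e+00 -1.68847102e-03  3.10483982e+00] 22.175 [ 0.23  0.15 -0.42] [ 0.02  -0.023 -0.005] 0.08501562230656995
wrist (0.4875, 0.0147) [323. 167.] 343 [0.47635171 0.0140275 ] [np.float32(0.0144), np.float32(0.0334)] -1.5283751
wrist (0.4875, 0.0147) [323. 184.] 335 [0.49741528 0.01483969] [np.float32(0.0147), np.float32(0.0337)] -1.5175579
wrist (0.487, 0.1238) [428. 162.] 352 [0.47585078 0.1224943 ] [np.float32(0.0141), np.float32(0.034)] -1.5214359
wrist (0.487, 0.1238) [427. 180.] 335 [0.49655098 0.12399167] [np.float32(0.0138), np.float32(0.0343)] -1.5464864
key top 393 (array([ 0.52338462, -0.15508149]), [np.float32(0.0146), np.float32(0.0278)], np.float32(-0.025643041)) [0.1057 0.109  0.1104]Traceback (most recent call last):
  File "slot.py", line 14, in <module>
    q=Q[m]; print("red z min",q[:,2].min().round(4))
                              ~~~~~~~~~~^^
    return umr_minimum(a, axis, None, out, keepdims, initial, where)
ValueError: zero-size array to reduction operation minimum which has no identity
```

View pics/fin.png

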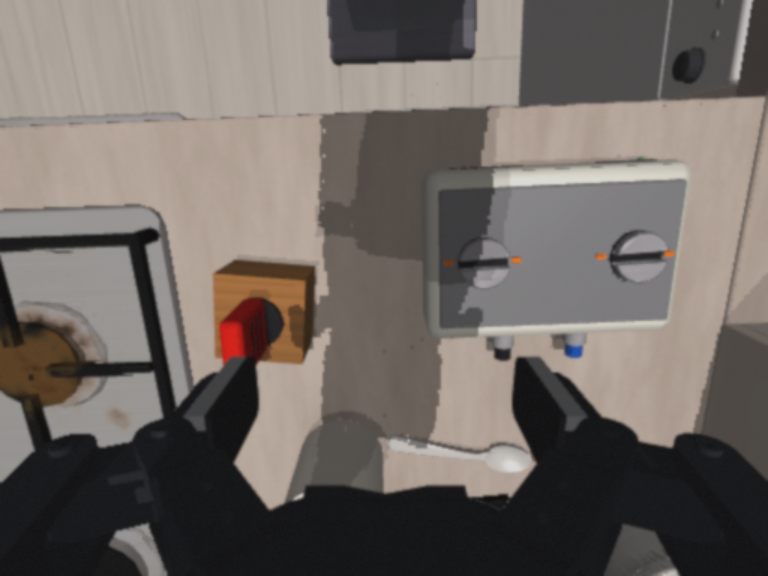

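The key stands seated in the stand at (245,325), its top at 0.110 m as at the start. Both slots, at (483,263) and (640,257), point at their orange marks. The gripper is clear.

```bash
python3 -c "
from bench import job_done; print(job_done())"
```

```text
the job is handed in; nothing more can be done
None
```

I turned both screws home, each slot pointing at its orange marks, and put the key back seated upright in its stand; the job was handed in about 22 s into the 61 s allowed, and no verdict came back.

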